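# Aim the bench lamp at the birdhouse entrance and hold it up at its second stop

## Robot

A 7-joint arm with a two-finger parallel gripper is mounted at the origin on the work surface. World frame = base frame: x ahead of the robot, y to its left, z up, the work surface at z = 0. Lengths are in m, angles in rad, forces in N, time in s.
With the tool pointing down it reaches from about 0.425 to 0.875 m from the base axis. Payload 8.4 kg.
Tool frame: the origin (TCP) lies midway between the tips of the shut fingers; the grasp point (between the pads) lies 19 mm behind it; z points along the fingers, y is the direction in which the jaws open and shut (so a half turn about z gives the same grasp; the last joint's range is limited). The gripper opens to 85 mm and grips with 20 to 120 N. Pads are 22 mm wide; open, the fingers measure 114 mm over their backs; the gripper's body (76 mm by 85 mm) begins 54 mm behind the grasp point. The pads swing forward as they close: fully open they stand 13 mm farther back than shut.
Start: joints at [1.145, 0.333, 0.04, 1.465, -0.013, 1.343, -0.059], TCP at [0.209, -0.616, 0.231] pointing down, gripper open.
Joint ranges: [-2.58, 2.58], [-0.38, 2.09], [-1.3, 1.39], [0.25, 2.4], [-1.5, 4.64], [0.08, 2.09], [-2.65, 2.65]. Speed limits (rad/s): [2.22, 2.22, 2.79, 2.79, 3.14, 3.14, 3.14].

## Interface

Orientations are given as a unit quaternion [w, x, y, z].
In Python, from station import * gives the robot as it stands.
- The arm moves only by the shell command python3 -m inch 'ROWS' [OPENING] [FORCE]. ROWS is JSON, a list of rows, each a list of 2 entries, a list of its own where there are three numbers: the shift along the tool's x, y, z scaled (see below), then the turn, a rotation vector about the tool's x, y, z scaled (see below). A call has 1 to 5 rows; each row shifts and turns the commanded pose from where the row before left it, along the tool's axes as they then stand; what a row does not reach is not made up. The controller multiplies each number of a shift by 0.5 m and each number of a turn by 45 degrees. A row lasts 1/10 s, in which the tool goes at most 50 mm and 8.59 degrees, less where a joint would pass 70% of its speed; a pose out of reach is approached as far as the arm can. A call with a number of a shift or a turn outside -1 to 1 is refused whole. A call with a gripper value outside its range is refused whole. OPENING is the finger opening in mm, from 0 to 85.4, set as the call begins (- or left out, the last holds). The fingers move at their own pace and stop on an object; FORCE is the grip in N (left out, the last holds). Time passes only in rows, so rows that do not move let the fingers close. It gives the time, the measured TCP pose, the force and the opening at its end, in the units of the state.
- get_obs(): the state, without advancing time (a new reading comes with each control period).
- read_camera(name): name is "scene" or "top" or "wrist"; returns a dict with "pixels" (384x512x3 uint8, red, green, blue), "z_map" (384x512 float32, m along the optical axis (not along the pixel's ray), 0 where there is no reading), "mtx" (3x3 intrinsics, pixels), "view" (4x4, takes a point from world to camera coordinates); the wrist camera has in their place "tool_from_camera" (4x4, takes a point from camera to tool coordinates, whose origin is the TCP and whose axes are the flange's). Camera axes: x right, y down, z forward; pixel columns grow to the right and rows downward; lengths in m; the calibration is good to about 2 mm. A picture is of the moment at which its call begins: read the wrist's pose just before it.
- finish_job(): hands the job in, once; it reports no verdict.
Trained networks look in a picture, given as the dict that the camera call returned (one of the last four; its "shot" number tells which), for a name from the list of things; names that differ only in an ending like _2 or _b are one class to them, and where a whole thing is asked for, a point or a joint stands for the part that bears it (a point fixed in the world has none). Each returns a list of dicts, best first, with "p" (0 to 1); they miss things now and then, are a little off and sometimes report something else, mostly with a low value. They report only what shows in the picture. A call takes as long as a camera call.
- find_in(picture, thing): "extent" ([left, top, right, bottom] in pixels, round what is visible of it).
- pinpoint(picture, thing): "pixel" ([column, row] in pixels: a listed point, or the origin of a listed thing).
The state is a dict: "clock": time; "qpos": joint angles; "qvel": joint speeds; "effort": joint torques, N m; "ee_pos": TCP position; "orientation": TCP orientation; "contact_force": force on the tool from outside, world axes, zero at the start; "ft_torque": the same for the moment, N m; "finger_gap": finger opening in m.
Only numpy, scipy, OpenCV 4.12 (cv2) and the standard library are available. Lean on these libraries where they do the work, as an engineer would, in place of code of your own. Each camera call takes 0.05 s, during which the arm holds its last target.

## Task

Grip the black handle of the telescoping inspection lamp so that its red side button is squeezed in and, with the lamp still fully down, turn it to point at the birdhouse's entrance hole (as seen from above) and keep it steady there for a second. Then, button still squeezed, pull it up past the first stop to the second stop, the end of its travel, keeping it aimed. Finish while still holding it there, extended, aimed and button squeezed, with the birdhouse and the other things left where they are.

Things in the scene. Friction and masses are not known exactly. Their poses are not given: they have to be found in the camera images.
- mast: Lamp mast screwed to the bench. Origin: underside centre of its round foot (96 mm wide, 20 high), z along the mast axis. A grey sleeve reaches 80 mm up; an aluminium tube in it carries a level yellow barrel (44 mm wide, axis 110 mm up when down, 30 mm behind to 45 mm ahead of the mast axis) and on it, on the mast axis, an upright black handle block. Moving part about 0.27 kg, sinks if let go unlatched.
- lamp_grip (a point): Middle of the handle block (26 mm along the beam, 30 across, 50 high), on the mast axis, at the button's height: 22 mm below the block's top, 28 above the barrel, 158 above the bench when down. x: where the lamp shines, y: level, to its left, the button's side, z up. Grip from above across y, one finger on the button: 30 mm apart when squeezed flush, 39 with it out.
- lamp_lens (a point): Centre of the lamp's lens, 46 mm ahead of the mast axis and 48 mm below lamp_grip. x: the way the lamp shines (level), y: to its left, z up.
- swivel (a joint): Turn of the lamp about the upright mast axis (rad), anticlockwise from above positive, -0.9 to 2.8; stiff enough to stay where it is left (0.06 N m). At 0 the beam runs along mast's x.
- lamp (a joint): How far the lamp is pulled up (m): 0 down, first stop 0.045 (a click of a few newtons felt in passing), second stop 0.090, the hard end of travel. With the button out it latches at 0, 0.045 and 0.090 and cannot leave them; with it squeezed it slides freely (about 1 N friction plus its weight).
- button (a joint): The round red button, 18 mm across, on the left (+y) face of the handle block: 0 out (standing 9 mm proud), 0.009 flush; the latch is free from about 0.004 on. A spring of 2 to 5 N pushes it out.
- turntable: Round birch turntable set into the bench, 240 mm across, top 12 mm above the bench; does not need turning. Origin at the centre of its underside.
- birdhouse: White birdhouse standing loose on the turntable, 130 x 130 mm, 275 mm to its gable top plus a grey 45-degree pitched roof, 0.9 kg; origin at the centre of its underside, its front faces its -x, a 12 mm red dowel perch stands out 45 mm from it below the entrance. To be left alone.
- entrance (a point): Centre of the round black entrance hole (45 mm across) in the stainless guard plate on the birdhouse's front, 48 mm straight above the red perch, 188 mm above the birdhouse's underside, 200 mm above the bench: the height of the lens at the second stop. Outward is the birdhouse's -x.
- finial1: Acorn-shaped copper finial, 42 mm across, 61 mm high, standing; origin under its centre. To be left alone.
- finial2: A second finial like it. To be left alone.
- gauge: Wooden marking gauge with a brass thumbscrew, lying along its y, 200 mm long, 68 mm high; origin under the middle of its stem. To be left alone.
- drill: Black battery drill lying on its side, 60 mm high, about 220 x 180 mm; origin under its motor housing. To be left alone.

How it is judged:
By the outcome, as a careful person would: the job done as asked, in the order asked, and still so for the second after the job is handed in, while the arm keeps its last pose, push and grip.
It also fails if it takes over 35 s, if anything falls off the work surface, if the arm or the gripper's body presses on something with over 40 N, if the wrist force passes 120 N, or if a joint passes its speed limit or range.

## Working session

There is one attempt and no reset: what is moved stays moved. The work goes in short steps, Python scripts to look and compute and a shell command to move; the robot and the scene stay as the last step left them, time stands still between calls to the robot, and variables do not carry over. Pictures are saved under pics/ and viewed, and the job is handed in when it is done.

```bash
mkdir -p pics; ls; cat > h.py <<'E'
from station import *
import numpy as np, cv2
from scipy.spatial.transform import Rotation as R
def save(p,n): cv2.imwrite('pics/'+n,cv2.cvtColor(p['pixels'],cv2.COLOR_RGB2BGR))
def world(p,u,v,z=None,obs=None):
    K=p['mtx'];
    if z is None: z=p['z_map'][int(round(v)),int(round(u))]
    c=np.array([(u-K[0,2])/K[0,0]*z,(v-K[1,2])/K[1,1]*z,z,1])
    return (np.linalg.inv(p['view'])@c)[:3]
def ray(p,u,v,h):
    a=world(p,u,v,0.0);b=world(p,u,v,1.0);t=(h-a[2])/(b[2]-a[2]);return a+t*(b-a)
E
python3 - <<'E'
from h import *
o=get_obs();print({k:np.round(v,3).tolist() for k,v in o.items()})
for n in('scene','top'):
    p=read_camera(n);save(p,n+'0.png');print(n,np.linalg.inv(p['view'])[:3,3])
    for t in('lamp_grip','lamp_lens','entrance','mast','birdhouse','turntable','finial1','gauge','drill','button'):
        try: 
            r=pinpoint(p,t)[:2]
            for d in r:
                u,v=d['pixel'];print(t,round(d['p'],2),np.round(d['pixel'],1),np.round(world(p,u,v),3))
        except Exception as e: print(t,e)
E
```

```text
pics
{'clock': 0.0, 'qpos': [1.145, 0.334, 0.04, 1.466, -0.013, 1.343, -0.058], 'qvel': [0.001, -0.003, -0.002, -0.001, 0.0, -0.002, 0.0], 'effort': [0.001, -65.857, 1.366, -40.557, 0.017, 0.013, -0.0], 'ee_pos': [0.209, -0.615, 0.23], 'orientation': [-0.001, 0.987, 0.163, -0.0], 'contact_force': [-0.432, -0.141, 0.326], 'ft_torque': [0.064, 0.045, 0.009], 'finger_gap': 0.086}
scene [ 1.00054231 -0.48881005  0.77974355]
lamp_grip 0.96 [259.  205.7] [ 0.629 -0.104  0.174]
lamp_lens 0.71 [276.5 217.7] [ 0.65  -0.071  0.126]
entrance 0.92 [280.5 119.1] [0.486 0.115 0.199]
mast 0.94 [254.7 253. ] [ 0.63  -0.116  0.022]
birdhouse 0.8 [285.9 162.8] [0.505 0.125 0.063]
turntable 0.6 [280.1 165.9] [0.492 0.117 0.048]
finial1 0.53 [182.5 216.2] [ 0.415 -0.158  0.005]
finial1 0.52 [233.4 199.4] [ 0.48  -0.043  0.029]
gauge 0.77 [353.5 212.1] [0.728 0.118 0.053]
gauge 0.67 [182.  335.3] [ 0.678 -0.356  0.049]
drill 0.78 [184.1 334.3] [ 0.678 -0.351  0.045]
button it knows: birdhouse, drill, entrance, finial, gauge, lamp_grip, lamp_lens, mast, turntable
top [ 0.48751863 -0.05339112  1.16922777]
lamp_grip 0.76 [268.  164.6] [ 0.616 -0.098  0.179]
lamp_lens 0.88 [253.8 160. ] [ 0.635 -0.063  0.131]
entrance 0.67 [180.2 216.4] [0.487 0.113 0.22 ]
mast 0.7 [265.8 175.8] [ 0.59  -0.093  0.16 ]
finial1 0.52 [244.6 226.1] [ 0.46  -0.038  0.059]
finial1 0.47 [287.  245.3] [ 0.406 -0.156  0.052]
gauge 0.86 [175.5 142.1] [0.701 0.161 0.033]
gauge 0.53 [286.8 246.3] [ 0.403 -0.155  0.056]
drill 0.65 [350.9 158.5] [ 0.649 -0.338  0.055]
button it knows: birdhouse, drill, entrance, finial, gauge, lamp_grip, lamp_lens, mast, turntable
```

View pics/scene0.png

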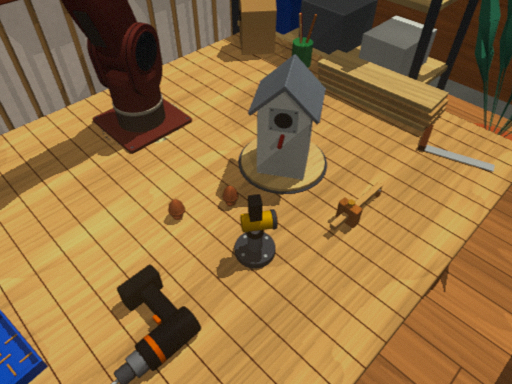

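View pics/top0.png

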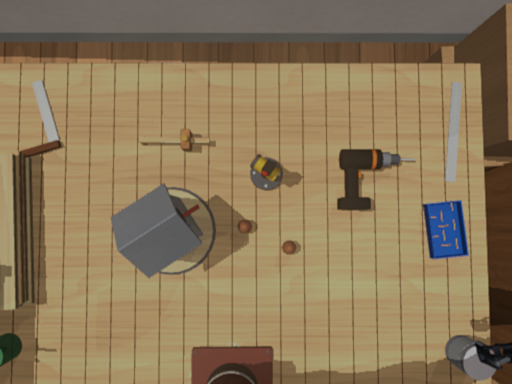

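```bash
python3 - <<'E'
from h import *
a=cv2.imread('pics/top0.png')[140:200,235:300];b=cv2.imread('pics/scene0.png')[185:275,220:295]
cv2.imwrite('pics/z1.png',np.hstack([cv2.resize(a,(390,360),interpolation=2),cv2.resize(b,(300,360),interpolation=2)]))
cv2.imwrite('pics/z2.png',cv2.resize(cv2.imread('pics/top0.png')[150:280,100:230],(520,520),interpolation=2))
p=read_camera('top');s=read_camera('scene')
# clouds
for n,q in(('top',p),('scene',s)):
    K=q['mtx'];z=q['z_map'];V,U=np.mgrid[0:384,0:512]
    X=np.stack([(U-K[0,2])/K[0,0]*z,(V-K[1,2])/K[1,1]*z,z,np.ones_like(z)],-1)@np.linalg.inv(q['view']).T
    X=X[...,:3];m=(z>0)&(abs(X[...,0]-.62)<.1)&(abs(X[...,1]+.1)<.1)
    for lo,hi in((.01,.03),(.1,.14),(.14,.16),(.16,.175),(.175,.2)):
        k=m&(X[...,2]>lo)&(X[...,2]<hi);P=X[k]
        if len(P): print(n,lo,hi,len(P),P.mean(0).round(3),P.min(0).round(3),P.max(0).round(3))
    c=q['pixels'].astype(int)
    y=m&(c[...,0]>120)&(c[...,1]>90)&(c[...,2]<60)&(X[...,2]>.09)
    P=X[y];C=np.cov(P[:,:2].T);w,v=np.linalg.eigh(C);print('yellow',len(P),P.mean(0).round(3),w**.5,np.degrees(np.arctan2(v[1,1],v[0,1])))
    d=m&(c.max(-1)<60)&(X[...,2]>.135);P=X[d];print('black',len(P),P.mean(0).round(3),P.min(0).round(3),P.max(0).round(3))
    r=m&(c[...,0]>90)&(c[...,1]<50)&(X[...,2]>.08);P=X[r];
    if len(P): print('red',len(P),P.mean(0).round(3))
E
```

```text
top 0.01 0.03 436 [ 0.598 -0.099  0.019] [ 0.566 -0.147  0.011] [ 0.659 -0.053  0.025]
top 0.1 0.14 288 [ 0.617 -0.089  0.124] [ 0.581 -0.133  0.107] [ 0.653 -0.053  0.136]
top 0.14 0.16 10 [ 0.596 -0.095  0.152] [ 0.59  -0.11   0.141] [ 0.605 -0.081  0.16 ]
top 0.16 0.175 30 [ 0.597 -0.091  0.165] [ 0.589 -0.114  0.161] [ 0.618 -0.081  0.174]
top 0.175 0.2 123 [ 0.612 -0.1    0.179] [ 0.595 -0.116  0.175] [ 0.631 -0.083  0.183]
yellow 159 [ 0.614 -0.09   0.125] [0.00924253 0.02279537] 46.44328454672907
black 6 [ 0.601 -0.093  0.18 ] [ 0.595 -0.101  0.178] [ 0.607 -0.086  0.183]
red 13 [ 0.597 -0.09   0.165]
scene 0.01 0.03 901 [ 0.623 -0.109  0.019] [ 0.567 -0.148  0.01 ] [ 0.663 -0.054  0.03 ]
scene 0.1 0.14 597 [ 0.629 -0.101  0.122] [ 0.588 -0.136  0.1  ] [ 0.658 -0.059  0.14 ]
scene 0.14 0.16 93 [ 0.623 -0.109  0.15 ] [ 0.595 -0.119  0.14 ] [ 0.634 -0.098  0.16 ]
scene 0.16 0.175 75 [ 0.623 -0.109  0.167] [ 0.597 -0.12   0.16 ] [ 0.634 -0.098  0.175]
scene 0.175 0.2 153 [ 0.616 -0.102  0.179] [ 0.597 -0.118  0.175] [ 0.634 -0.083  0.183]
yellow 171 [ 0.631 -0.089  0.127] [0.00833507 0.01743061] 45.668129190695396
black 312 [ 0.62  -0.107  0.166] [ 0.596 -0.12   0.136] [ 0.634 -0.086  0.183]
```

View pics/z1.png

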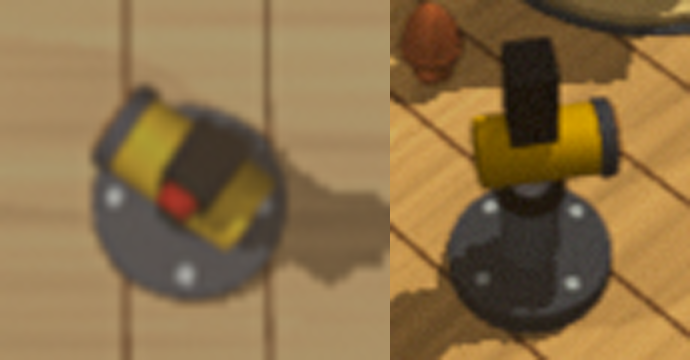

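View pics/z2.png

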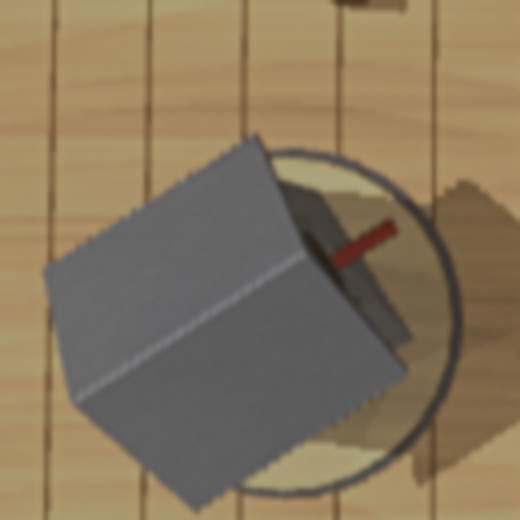

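```bash
python3 -m inch '[[[0.055,-0.036,0],[0,0,-0.03]],[[0.055,-0.036,0],[0,0,0]],[[0.055,-0.036,0],[0,0,0]],[[0.055,-0.036,0],[0,0,0]],[[0.055,-0.036,-0.01],[0,0,0]]]' 85
```

```text
clock: 1.6
ee_pos: [0.308, -0.4829, 0.2358]
orientation: [-0.0, 0.985, 0.174, -0.0]
contact_force: [0.6, -0.3, 0.0]
finger_gap: 0.085
```

```bash
python3 -m inch '[[[0.056,-0.035,0],[0,0,0]],[[0.056,-0.035,0],[0,0,0]],[[0.056,-0.035,0],[0,0,0]],[[0.056,-0.035,0],[0,0,0]],[[0.056,-0.035,-0.01],[0,0,0]]]'
python3 -m inch '[[[0.056,-0.035,0],[0,0,0]],[[0.056,-0.035,0],[0,0,0]],[[0.056,-0.035,0],[0,0,0]],[[0.056,-0.035,0],[0,0,0]],[[0,0,-0.02],[0,0,-0.15]]]'
python3 -m inch '[[[0,0,0],[0,0,-0.16]],[[0,0,0],[0,0,-0.16]],[[0,0,0],[0,0,-0.15]],[[0,0,0],[0,0,0]],[[0,0,0],[0,0,0]]]'
python3 - <<'E'
from h import *
o=get_obs();T=np.eye(4);T[:3,:3]=R.from_quat(np.roll(o['orientation'],-1)).as_matrix();T[:3,3]=o['ee_pos']
print(o['ee_pos'].round(4) if hasattr(o['ee_pos'],'round') else o['ee_pos'],T[:3,:3].round(3).tolist(),np.round(o['qpos'],2))
p=read_camera('wrist');save(p,'w1.png');np.savez('w1.npz',T=T,**{k:v for k,v in p.items()})
p['view']=np.linalg.inv(T@p['tool_from_camera'])
for t in('lamp_grip','lamp_lens','mast','entrance'):
    for d in pinpoint(p,t)[:2]: print(t,d['p'],np.round(d['pixel'],1),world(p,*d['pixel']).round(4))
E
```

```text
clock: 2.1
ee_pos: [0.4093, -0.3528, 0.241]
orientation: [-0.0, 0.985, 0.174, -0.0]
contact_force: [0.1, 0.6, -0.1]
finger_gap: 0.0849
clock: 2.6
ee_pos: [0.4924, -0.2446, 0.2504]
orientation: [-0.001, 0.972, 0.235, 0.0]
contact_force: [0.0, 0.4, 0.2]
finger_gap: 0.0852
clock: 3.1
ee_pos: [0.4901, -0.25, 0.2514]
orientation: [0.0, 0.914, 0.405, 0.0]
contact_force: [-0.4, 0.1, -0.3]
finger_gap: 0.0849
[ 0.4901 -0.25    0.2514] [[0.672, 0.74, 0.0], [0.74, -0.672, -0.0], [0.0, 0.0, -1.0]] [ 0.68  0.14 -0.31  1.67  0.04  1.34 -0.38]
mast 0.74 [410.8 120.3] [ 0.637  -0.3226  0.0581]
```

View pics/w1.png

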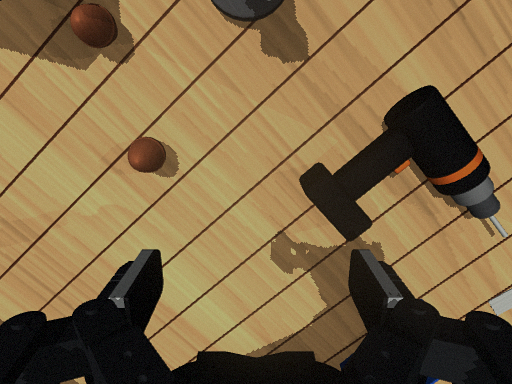

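```bash
python3 -m inch '[[[0.07,-0.006,-0.02],[0,0,0]],[[0.07,-0.006,-0.02],[0,0,0]],[[0.07,-0.006,0],[0,0,0]],[[0,0,0],[0,0,0]],[[0,0,0],[0,0,0]]]'
cat > wr.py <<'E'
from h import *
import sys
def wr(n):
    o=get_obs();T=np.eye(4);T[:3,:3]=R.from_quat(np.roll(o['orientation'],-1)).as_matrix();T[:3,3]=o['ee_pos']
    p=read_camera('wrist');save(p,n+'.png')
    p['view']=np.linalg.inv(T@p['tool_from_camera']);np.savez(n+'.npz',**p);
    print(T[:3,3].round(4),'tool x yaw',np.degrees(np.arctan2(T[1,0],T[0,0])).round(2))
    for t in('lamp_grip','lamp_lens','mast','entrance'):
        for d in pinpoint(p,t)[:2]: print(t,round(d['p'],2),np.round(d['pixel'],1),world(p,*d['pixel']).round(4))
    return p,T
wr(sys.argv[1])
E
python3 wr.py w2
```

```text
clock: 3.85
ee_pos: [0.554, -0.1652, 0.2711]
orientation: [-0.0, 0.913, 0.407, -0.0]
contact_force: [-0.5, -1.5, 0.7]
finger_gap: 0.085
[ 0.554  -0.1652  0.2711] tool x yaw 48.04
lamp_grip 0.91 [254.   69.7] [ 0.612  -0.0985  0.1803]
lamp_lens 0.55 [251.5  18.6] [ 0.6371 -0.0674  0.1317]
mast 0.78 [257.1  76.9] [ 0.6105 -0.1033  0.1801]
mast 0.33 [132.  125.3] [ 0.4741 -0.0447  0.0429]
```

View pics/w2.png

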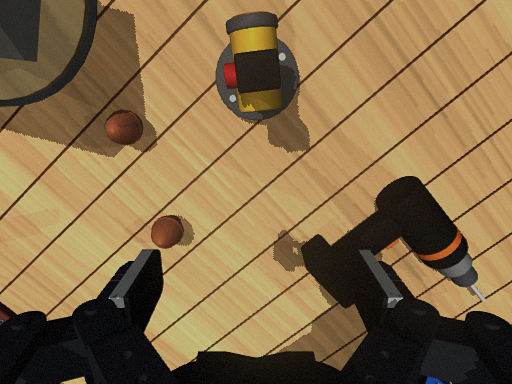

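```bash
cat > fit.py <<'E'
from h import *
import sys
def cloud(q):
    K=q['mtx'];z=q['z_map'];V,U=np.mgrid[0:384,0:512]
    X=np.stack([(U-K[0,2])/K[0,0]*z,(V-K[1,2])/K[1,1]*z,z,np.ones_like(z)],-1)@np.linalg.inv(q['view']).T
    return X[...,:3]
if __name__=='__main__':
    q=np.load(sys.argv[1]);X=cloud(q);c=q['pixels'].astype(int)
    m=(abs(X[...,0]-.615)<.08)&(abs(X[...,1]+.1)<.08)
    P=X[m&(X[...,2]>.174)];print('top',len(P),P[:,2].mean(),cv2.minAreaRect((P[:,:2]*1000).astype(np.float32)))
    y=m&(c[...,0]>100)&(c[...,1]>80)&(c[...,2]<60)&(X[...,2]>.12)
    P=X[m&(X[...,2]>.105)&(X[...,2]<.14)&(c[...,2]<80)];print('barrel',len(P),cv2.minAreaRect((P[:,:2]*1000).astype(np.float32)))
    P=X[y];w,v=np.linalg.eigh(np.cov(P[:,:2].T));print('yellow',np.degrees(np.arctan2(v[1,1],v[0,1])))
    P=X[m&(X[...,2]>.012)&(X[...,2]<.024)];print('foot',cv2.minEnclosingCircle((P[:,:2]*1000).astype(np.float32)))
    r=m&(c[...,0]>100)&(c[...,1]<50)&(X[...,2]>.1);P=X[r];print('red',len(P),P.mean(0).round(4))
E
python3 fit.py w2.npz
python3 - <<'E'
from h import *; from fit import cloud
for n in('scene','top'):
    q=read_camera(n);X=cloud(q);c=q['pixels'].astype(int)
    r=(c[...,0]>90)&(c[...,1]<50)&(abs(X[...,0]-.5)<.1)&(abs(X[...,1]-.1)<.08)&(abs(X[...,2]-.152)<.02)
    P=X[r];w,v=np.linalg.eigh(np.cov(P[:,:2].T));print(n,'perch',len(P),P.mean(0).round(4),P.min(0).round(3),P.max(0).round(3),np.degrees(np.arctan2(v[1,1],v[0,1])))
    # front plane
    m=(abs(X[...,0]-.486)<.04)&(abs(X[...,1]-.115)<.04)&(X[...,2]>.06)&(X[...,2]<.23)&(~r)
    P=X[m];mu=np.median(P,0);
    for _ in range(5):
        A=P[:,:2]-mu[:2];w,v=np.linalg.eigh(np.cov(P[:,:2].T));n_=v[:,0];d=A@n_;k=abs(d-np.median(d))<.006;P=P[k];mu=P.mean(0)
    print('plane',len(P),mu.round(4),n_,'normal deg',np.degrees(np.arctan2(n_[1],n_[0])))
    d=m&(c.max(-1)<45)&(X[...,2]>.165);V,U=np.nonzero(d);
    if n=='scene': print('hole',len(U),U.mean(),V.mean(),X[d].mean(0).round(4))
    for e in pinpoint(q,'entrance'): print(e,world(q,*e['pixel']).round(4),ray(q,*e['pixel'],.2).round(4))
E
```

```text
top 13815 0.33371785068952414 ((579.1561279296875, -121.84281158447266), (97.5634536743164, 77.01179504394531), 65.3961410522461)
barrel 2704 ((617.9257202148438, -93.76576232910156), (76.5771255493164, 43.819786071777344), 54.78763198852539)
yellow 48.120274626987154
foot ((613.2100830078125, -100.47985076904297), 47.91682052612305)
red 237 [ 0.5976 -0.0883  0.1659]
scene perch 14 [0.5046 0.0965 0.1568] [0.495 0.082 0.155] [0.513 0.115 0.158] 120.48044252368182
plane 1947 [0.4867 0.113  0.151 ] [ 0.53786381 -0.84303174] normal deg -57.46166264237736
hole 206 282.99029126213594 120.36407766990291 [0.4931 0.1152 0.199 ]
{'pixel': [280.6, 118.1], 'p': 0.58} [0.4879 0.112  0.2047] [0.4838 0.1169 0.2   ]
top perch 37 [0.5014 0.0992 0.1571] [0.491 0.081 0.151] [0.514 0.114 0.163] 123.26711362334453
plane 228 [0.4878 0.115  0.1374] [ 0.5364803  -0.84391285] normal deg -57.5556427658525
{'pixel': [178.9, 217.3], 'p': 0.96} [0.4854 0.1037 0.2883] [0.4852 0.1195 0.2   ]
```

```bash
python3 - <<'E'
from h import *; from fit import cloud
q=np.load('w2.npz');X=cloud(q)
m=(abs(X[...,0]-.615)<.05)&(abs(X[...,1]+.1)<.05)&(X[...,2]>.17)&(X[...,2]<.19)
P=X[m];print(len(P),P[:,2].mean());print(cv2.minAreaRect((P[:,:2]*1000).astype(np.float32)))
q=read_camera('scene');save(q,'s2.png');X=cloud(q);g=q['pixels']
cv2.imwrite('pics/s2z.png',cv2.resize(cv2.cvtColor(g,4)[95:175,250:330],(640,640),interpolation=cv2.INTER_NEAREST))
sub=g[108:135,268:300].max(-1);print(sub)
E
```

```text
1764 0.18021493816303652
((613.1643676757812, -100.48515319824219), (26.043872833251953, 30.00574493408203), 54.669036865234375)
[[102  86  78  84  85  84  89  88  92  96  98  99 100 101 104 109 106 107
  103 104 107 110 109 111 109 107 106 110 105 103  91  89]
 [104  88  77  62  61  74  78  77  78  84  83  82  88  86  86  91  92  94
  100 101 100 106 103 109 108 106 108 107 106 107  99  95]
 [110  95  71  55  60  68  80  82  84  84  80  78  83  79  80  84  79  86
   83  87  82  84  84  86  92  91  98 101  99 102 102 100]
 [103  88  79  73  76  80  88  81  82  79  83  83  82  85  82  83  82  83
   79  84  79  77  79  82  84  80  87  83  84  86  95 102]
 [100  86  82  82  80  83  81  83  83  84  82  79  79  77  77  77  82  81
   82  83  81  80  82  77  82  77  75  67  56  69  85 100]
 [104  94  81  82  81  82  85  87  82  80  74  56  43  41  43  47  47  50
   60  75  80  82  80  81  79  80  73  48  54  68  90 105]
 [ 99  94  81  82  83  80  85  82  74  53  45  34  25  30  23  28  29  26
   31  46  66  79  82  83  80  80  78  75  72  77 101 114]
 [100  90  84  81  83  83  86  72  51  3
[... 1920 characters left out ...]
5  84  82  82  81  87  93 110 111]
 [102 103 105 104  96  90  87  91  85  85  87  81  82  85  81  82  82  79
   83  84  87  86  80  84  84  77  72  79  88 102 105 114]
 [108 109 108 107 105 107 100 104 101  98 101  89  90  86  92  90  85  81
   82  83  84  84  82  84  82  72  61  73  90 101 114 107]
 [105 105 105 106 105 108 113 107 106 108 110 106 104 107 105 107  99  97
   98  92  93  89  85  87  84  73  68  85  89 102 107 108]
 [108 107 106 108 107 106 109 111 107 108 109 108 109 112 110 110 112 108
  107 110 105 104 103 105  98  95  96  96  94  99 101 102]
 [105 106 106 109 108 109 108 110 111 105 110 110 101  98  99  98 103 110
  110 112 113 109 108 110 110 105 107 107  99  96  98  99]]
```

View pics/s2z.png

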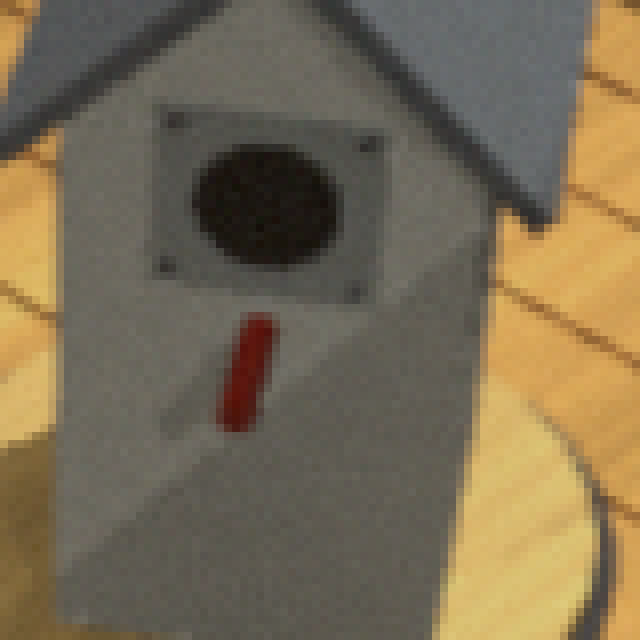

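```bash
python3 - <<'E'
from h import *
q=read_camera('scene')
for u,v in((282.8,120.3),): print(ray(q,u,v,.2), world(q,u,v), [np.degrees(np.arctan2(e[1]+.1005,e[0]-.6132)) for e in (ray(q,u,v,.2),)])
o=get_obs();M=R.from_quat(np.roll(o['orientation'],-1)).as_matrix();D=np.array([.6132,-.1005,.25])-o['ee_pos'];print(M.T@D, D)
E
```

```text
[0.49344064 0.11412299 0.2       ] [0.49228061 0.11550225 0.19867379] [np.float64(119.16146141214777)]
[0.08856511 0.00028446 0.02136592] [ 0.05953168  0.06557411 -0.02136298]
```

```bash
python3 -m inch '[[[0.059,0,0.014],[0,0,0]],[[0.059,0,0.014],[0,0,0]],[[0.059,0,0.014],[0,0,0]],[[0,0,0],[0,0,-0.149]],[[0,0,0],[0,0,0]]]'
python3 -m inch '[[[0,0,0],[0,0,0]],[[0,0,0],[0,0,0]]]'
python3 - <<'E'
from h import *
o=get_obs();M=R.from_quat(np.roll(o['orientation'],-1)).as_matrix();D=np.array([.6132,-.1005,.137])-o['ee_pos'];print(o['ee_pos'],M.T@D,np.degrees(np.arctan2(M[1,0],M[0,0])),M[2])
E
```

```text
clock: 4.9
ee_pos: [0.6132, -0.0992, 0.2498]
orientation: [-0.0, 0.887, 0.461, -0.0]
contact_force: [-0.7, -0.5, -0.1]
finger_gap: 0.0851
clock: 5.1
ee_pos: [0.6128, -0.1012, 0.2506]
orientation: [0.0, 0.889, 0.458, 0.0]
contact_force: [0.3, 0.8, -0.3]
finger_gap: 0.0855
[ 0.61279877 -0.10115022  0.25062167] [ 0.00078388 -0.00011588  0.11362147] 54.463914524326185 [-1.89826825e-04  5.67295255e-04 -9.99999821e-01]
```

```bash
python3 -m inch '[[[0,0,0.057],[0,0,0]],[[0,0,0.057],[0,0,0]],[[0,0,0.057],[0,0,0]],[[0,0,0.056],[0,0,0]],[[0,0,0],[0,0,0]]]'
python3 -m inch '[[[0,0,0],[0,0,0]],[[0,0,0],[0,0,0]]]'
python3 - <<'E'
from h import *
P=[]
for i in range(1):
    o=get_obs();M=R.from_quat(np.roll(o['orientation'],-1)).as_matrix();D=np.array([.6132,-.1005,.137])-o['ee_pos'];print(o['ee_pos'],M.T@D,np.degrees(np.arctan2(M[1,0],M[0,0])),o['contact_force'])
q=read_camera('wrist');save(q,'w3.png')
E
```

```text
clock: 5.6
ee_pos: [0.6104, -0.1008, 0.1332]
orientation: [-0.002, 0.889, 0.458, -0.003]
contact_force: [-0.4, -0.8, -0.1]
finger_gap: 0.0852
clock: 5.8
ee_pos: [0.6141, -0.1005, 0.139]
orientation: [0.001, 0.889, 0.459, 0.001]
contact_force: [0.3, -0.1, -0.4]
finger_gap: 0.0846
[ 0.61406097 -0.1004583   0.13896761] [-0.00053488 -0.00068285  0.00196523] 54.62209207408569 [ 0.31836674 -0.10525421 -0.44942458]
```

View pics/w3.png

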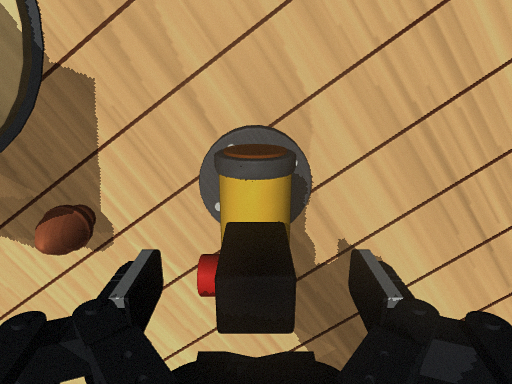

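```bash
python3 -m inch '[[[0,0,0.002],[0,0,0]],[[0,0,0],[0,0,0]],[[0,0,0],[0,0,0]],[[0,0,0],[0,0,0]],[[0,0,0],[0,0,0]]]' 20 50
python3 -m inch '[[[0,0,0],[0,0,0]],[[0,0,0],[0,0,0]],[[0,0,0],[0,0,0]]]'
python3 wr.py w4; python3 fit.py w4.npz
```

```text
clock: 6.35
ee_pos: [0.6134, -0.1002, 0.1364]
orientation: [0.0, 0.888, 0.459, 0.0]
contact_force: [0.5, -1.2, 3.6]
finger_gap: 0.0293
clock: 6.65
ee_pos: [0.6134, -0.1002, 0.1363]
orientation: [0.0, 0.888, 0.459, 0.0]
contact_force: [0.7, 0.2, 3.8]
finger_gap: 0.0293
[ 0.6134 -0.1002  0.1363] tool x yaw 54.67
lamp_grip 0.62 [253.8 276.8] [ 0.6197 -0.0894  0.1779]
mast 0.68 [258.7 179.5] [ 0.6347 -0.072   0.1304]
top 38156 0.20271114323826056 ((616.46484375, -91.28167724609375), (95.44340515136719, 97.09803009033203), 7.460364818572998)
barrel 6258 ((625.6437377929688, -81.2628173828125), (49.037689208984375, 43.43112564086914), 52.243839263916016)
yellow -145.8375675977208
foot ((613.1915893554688, -100.11998748779297), 47.86365509033203)
red 0 [nan nan nan]fit.py:15: RuntimeWarning: Mean of empty slice.
  r=m&(c[...,0]>100)&(c[...,1]<50)&(X[...,2]>.1);P=X[r];print('red',len(P),P.mean(0).round(4))
  ret = um.true_divide(
```

View pics/w4.png

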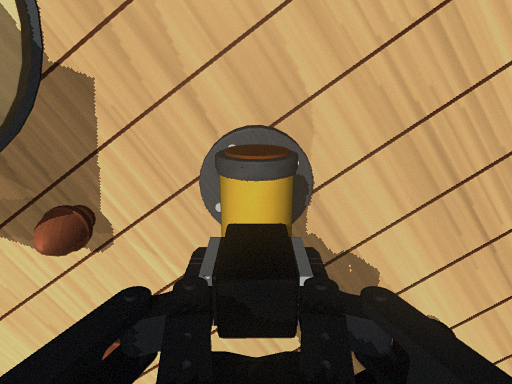

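```bash
python3 -m inch '[[[0,0,0],[0,0,-0.06]],[[0,0,0],[0,0,-0.1]],[[0,0,0],[0,0,-0.12]],[[0,0,0],[0,0,-0.12]],[[0,0,0],[0,0,-0.12]]]'
python3 -m inch '[[[0,0,0],[0,0,-0.12]],[[0,0,0],[0,0,-0.12]],[[0,0,0],[0,0,-0.12]],[[0,0,0],[0,0,-0.12]],[[0,0,0],[0,0,-0.12]]]'
python3 -m inch '[[[0,0,0],[0,0,-0.12]],[[0,0,0],[0,0,-0.10]],[[0,0,0],[0,0,-0.06]],[[0,0,0],[0,0,-0.04]],[[0,0,0],[0,0,0]]]'
python3 -m inch '[[[0,0,0],[0,0,0]],[[0,0,0],[0,0,0]]]'
python3 wr.py w5; python3 - <<'E'
from h import *
o=get_obs();print(o['ft_torque'],np.round(o['qpos'],2))
q=read_camera('top');save(q,'t5.png');q=read_camera('scene');save(q,'s5.png')
for d in pinpoint(q,'lamp_lens'):print(d,world(q,*d['pixel']))
E
```

```text
clock: 7.4
ee_pos: [0.6134, -0.1004, 0.1363]
orientation: [0.0, 0.776, 0.631, 0.0]
contact_force: [1.1, -0.4, 5.0]
finger_gap: 0.0298
clock: 7.9
ee_pos: [0.6134, -0.1005, 0.1363]
orientation: [0.001, 0.607, 0.795, 0.0]
contact_force: [1.1, -0.6, 6.5]
finger_gap: 0.0294
clock: 8.4
ee_pos: [0.6134, -0.1006, 0.1364]
orientation: [0.001, 0.504, 0.864, 0.0]
contact_force: [0.9, -0.6, 6.0]
finger_gap: 0.0296
clock: 8.6
ee_pos: [0.6135, -0.1006, 0.1363]
orientation: [0.001, 0.504, 0.864, -0.0]
contact_force: [1.0, -1.3, 5.9]
finger_gap: 0.0295
[ 0.6135 -0.1006  0.1363] tool x yaw 119.47
lamp_grip 0.78 [253.7 278.1] [ 0.6059 -0.0897  0.1787]
lamp_lens 0.75 [256.8 151.5] [ 0.5904 -0.0595  0.118 ]
mast 0.67 [254.8 179.3] [ 0.5946 -0.0689  0.1334]
[-0.37206631  0.08080992  0.03475381] [ 0.58  0.41 -0.62  1.63  0.26  1.18  0.42]
{'pixel': [259.4, 206.2], 'p': 0.96} [ 0.63246105 -0.10602062  0.17663742]
{'pixel': [352.2, 209.1], 'p': 0.34} [0.72078453 0.12221705 0.05513107]
```

View pics/w5.png

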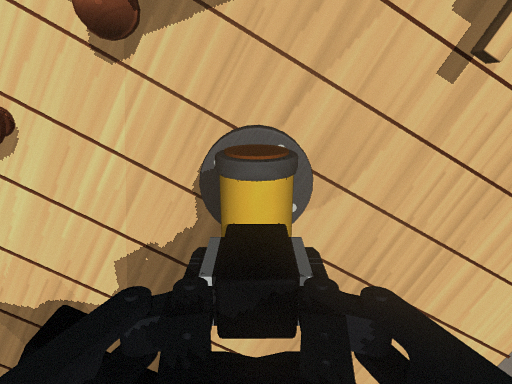

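View pics/s5.png

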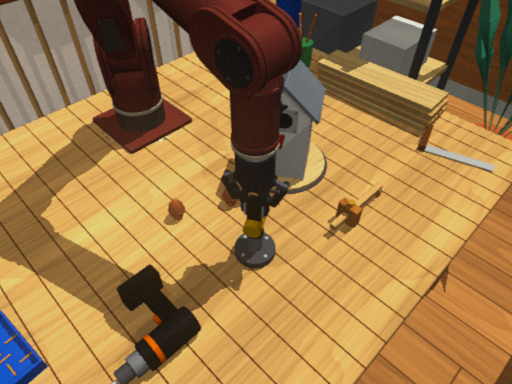

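```bash
python3 -m inch '[[[0,0,0],[0,0,0]],[[0,0,0],[0,0,0]],[[0,0,0],[0,0,0]],[[0,0,0],[0,0,0]],[[0,0,0],[0,0,0]]]'
python3 -m inch '[[[0,0,0],[0,0,0]],[[0,0,0],[0,0,0]],[[0,0,0],[0,0,0]],[[0,0,0],[0,0,0]],[[0,0,0],[0,0,0]]]'
python3 -m inch '[[[0,0,0],[0,0,0]],[[0,0,0],[0,0,0]],[[0,0,0],[0,0,0]]]'
```

```text
clock: 9.5
ee_pos: [0.6135, -0.1006, 0.1364]
orientation: [0.001, 0.504, 0.864, -0.0]
contact_force: [1.0, -1.6, 5.6]
finger_gap: 0.0296
clock: 10.0
ee_pos: [0.6134, -0.1005, 0.1363]
orientation: [0.001, 0.504, 0.864, -0.0]
contact_force: [0.3, -1.5, 5.7]
finger_gap: 0.0296
clock: 10.3
ee_pos: [0.6135, -0.1006, 0.1364]
orientation: [0.001, 0.504, 0.864, -0.0]
contact_force: [0.4, -0.7, 6.0]
finger_gap: 0.0297
```

View pics/t5.png

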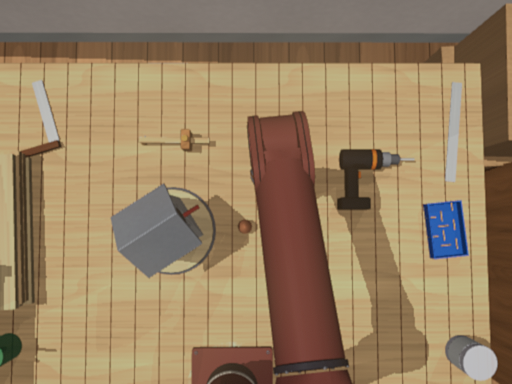

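```bash
python3 -m inch '[[[0,0,-0.01],[0,0,0]],[[0,0,-0.016],[0,0,0]],[[0,0,-0.016],[0,0,0]],[[0,0,-0.016],[0,0,0]],[[0,0,-0.016],[0,0,0]]]'
python3 -m inch '[[[0,0,-0.016],[0,0,0]],[[0,0,-0.016],[0,0,0]],[[0,0,-0.016],[0,0,0]],[[0,0,-0.016],[0,0,0]],[[0,0,-0.016],[0,0,0]]]'
python3 -m inch '[[[0,0,-0.01],[0,0,0]],[[0,0,-0.008],[0,0,0]],[[0,0,-0.004],[0,0,0]],[[0,0,0],[0,0,0]],[[0,0,0],[0,0,0]]]'
python3 wr.py w6
```

```text
clock: 10.8
ee_pos: [0.6129, -0.1004, 0.1729]
orientation: [-0.0, 0.504, 0.864, -0.0]
contact_force: [7.5, -2.4, -8.2]
finger_gap: 0.0297
clock: 11.3
ee_pos: [0.613, -0.1003, 0.2135]
orientation: [0.0, 0.504, 0.864, -0.0]
contact_force: [4.2, -2.4, -3.5]
finger_gap: 0.0296
clock: 11.8
ee_pos: [0.613, -0.1002, 0.2238]
orientation: [0.0, 0.504, 0.864, -0.0]
contact_force: [2.8, -2.8, -1.6]
finger_gap: 0.0294
[ 0.613  -0.1002  0.2238] tool x yaw 119.47
lamp_grip 0.68 [256.1 278.4] [ 0.6064 -0.0893  0.2658]
lamp_lens 0.63 [256.7 152.1] [ 0.5904 -0.06    0.202 ]
mast 0.67 [254.4 158.4] [ 0.5896 -0.0609  0.2155]
mast 0.46 [154.   33.3] [ 0.4729 -0.0372  0.0487]
```

View pics/w6.png

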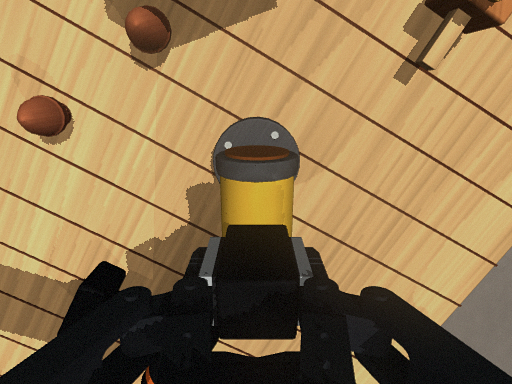

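```bash
python3 -m inch '[[[0,0,-0.004],[0,0,0]],[[0,0,0],[0,0,0]],[[0,0,0],[0,0,0]]]'
python3 -m inch '[[[0,0,-0.002],[0,0,0]],[[0,0,0],[0,0,0]],[[0,0,0],[0,0,0]]]'
```

```text
clock: 12.35
ee_pos: [0.613, -0.1002, 0.2259]
orientation: [-0.0, 0.504, 0.864, -0.0]
contact_force: [3.3, -2.4, -1.9]
finger_gap: 0.0295
clock: 12.65
ee_pos: [0.6129, -0.1002, 0.2265]
orientation: [-0.0, 0.504, 0.864, -0.0]
contact_force: [3.4, -3.1, -5.1]
finger_gap: 0.0298
```

Rise is 90.2 mm and the force has begun to grow, so the stop is reached. I add a slight push to confirm it.

```bash
python3 -m inch '[[[0,0,-0.003],[0,0,0]],[[0,0,0],[0,0,0]],[[0,0,0],[0,0,0]],[[0,0,0],[0,0,0]],[[0,0,0],[0,0,0]]]'
python3 wr.py w7; python3 - <<'E'
from h import *
p=np.load('w7.npz');from fit import cloud
X=cloud(p)[300:330,235:275];print('handle top z',np.median(X[...,2]))
q=read_camera('top');save(q,'t7.png');q=read_camera('scene');save(q,'s7.png')
for t in('entrance','birdhouse','finial1','gauge','drill'):
    for d in pinpoint(q,t)[:2]: print(t,round(d['p'],2),d['pixel'])
E
```

```text
clock: 13.15
ee_pos: [0.6126, -0.1, 0.2266]
orientation: [-0.001, 0.504, 0.864, 0.0]
contact_force: [6.5, -2.2, -14.0]
finger_gap: 0.0295
[ 0.6126 -0.1     0.2266] tool x yaw 119.48
lamp_grip 0.61 [253.1 280.3] [ 0.6053 -0.0897  0.2696]
lamp_lens 0.85 [256.8 152.8] [ 0.5902 -0.0599  0.2054]
mast 0.86 [257.2 160.8] [ 0.5911 -0.0612  0.2174]
handle top z 0.2704070919159065
entrance 0.93 [281.8, 121.3]
birdhouse 0.59 [286.5, 162.4]
finial1 0.7 [259.1, 173.0]
finial1 0.58 [178.4, 218.0]
gauge 0.8 [354.4, 210.9]
drill 0.63 [184.8, 334.9]
```

View pics/s7.png

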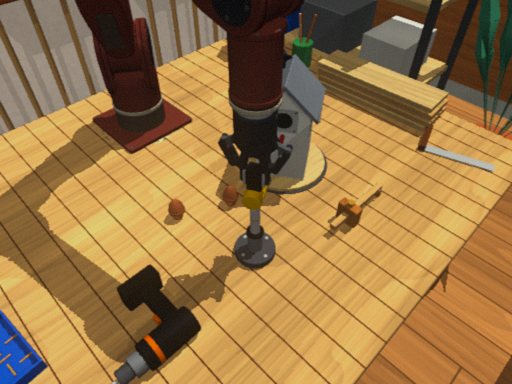

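View pics/w7.png

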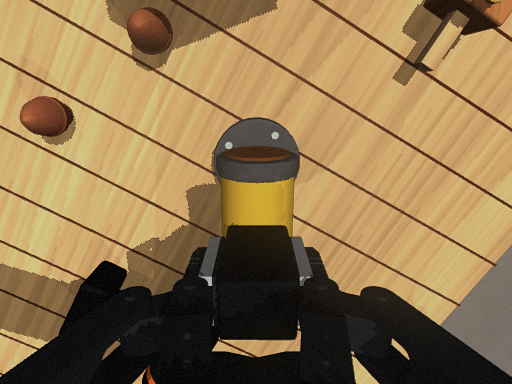

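```bash
python3 -c "
from station import *
o=get_obs();print(o['clock'],o['finger_gap'],o['contact_force']);print(finish_job())"
```

```text
13.75 0.0295903392285346 [  5.76553942  -2.89485028 -13.60360016]
the job is handed in; nothing more can be done
None
```

I gripped the lamp handle with the button squeezed flush, turned it to the entrance and held it there for more than 1.3 s with the lamp down. I then pulled it up past the first stop to the second stop and handed the job in at 13.75 s with the lamp still held.

- **Button:** the fingers read about 29.6 mm apart all the way through, which matches flush (30 mm).
- **Aim:** the gripper held the lamp at 119.5°. From the camera images the entrance hole lies at about 119.2° to 119.8° from the mast. The lens as seen by the wrist camera agreed, at 119.4° before the lift and about 119° after it.
- **Travel:** the handle's top was measured at 0.270 m, up from 0.180 m, so it rose 90 mm. A further small upward push raised the force to 14 N without any more movement, so it is on the hard stop.
- **Other things:** in the final scene picture the gauge, drill and left finial are where they started. The birdhouse and the other finial look unmoved, but the arm partly hides them.

**Disagreements:** the network's raw estimates of the entrance, depending on how I converted them, differed by up to about 6 mm from my measurement of the hole and perch (up to about 1° of aim), so I used my measurement. In two late pictures it also put points in the wrong place: the lens in the scene view after the turn, and one finial at the gripper in the last. I ignored both.

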